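# Crack open the sealed rod box and hold it ajar

## Task

Lift the steel layout weight off the orange lid of the dry box by its stem and set it down, upright and wholly on the black rubber mat, without dropping it. Then take the lid by its black handle, pull it free of its sticky gasket and hold it only slightly open, so that the handle is about 4 cm higher than when shut, never throwing it wide open. Finish still holding the handle there (the lid falls shut by itself), and leave the earmuffs, the marker and the yellow tub where they are.

Things in the scene. Friction and masses are not known exactly. Their poses are not given: they have to be found in the camera images.
- drybox: Grey steel box screwed to the bench, 220 mm (its x) by 170 mm (its y), rim 83 mm high, with an orange lid: a 226 by 176 by 12 mm plate, top 97 mm above the bench when shut. Origin: centre of its underside on the bench, z up. Hinge on its +x edge, lid handle near its -x edge. Steel fixing tabs 6 mm high stick out 19 mm at the middle of both y sides.
- lid (a joint): Lid angle in rad: 0 shut, positive as the handle rises, stop at 1.2; it turns about point lid_hinge. The gasket sticks: an upward pull of about 12 to 18 N at the handle starts it, the resistance is gone after about 0.035 rad (7 mm at the handle), then only the lid's weight is left (about 2 N at the handle). Let go, it falls shut. A handle rise of 4 cm is about 0.2 rad.
- lid_handle (a point): Centre of the black handle's bar, moves with the lid. Bar 50 mm long along the box's x, 14 mm wide (box's y), 16 mm high, on two posts at its ends; nothing beside it. Shut: centre 131 mm above the bench, underside 26 mm above the lid, 195 mm from the hinge line horizontally and 46 mm above it. From above, fingers either side across the box's y, the lid can turn between them.
- lid_hinge (a point): Middle of the hinge line of the lid, on the +x rim of the box, 110 mm from the box's centre, 85 mm above the bench; axes as the box's (y along the hinge line).
- weight: Steel layout weight, 0.5 to 0.8 kg: a round foot 60 mm across and 25 mm high, with an upright round stem 24 mm across from there to its top at 66 mm. Origin: centre of its underside, z up along the stem. It starts standing on the lid, behind the handle, its underside 97 mm above the bench.
- mat: Square black rubber mat fixed on the bench, 140 by 140 mm, 4 mm thick, to the left or the right of the box. Origin: centre of its underside, x and y along its sides.
- earmuffs: Bystander: red and black ear defenders lying on the bench across the box from the mat, about 140 mm wide and 84 mm high. Origin: on the bench, midway between the cups.
- marker: Bystander: white marker pen with a black cap, 132 mm long along its x, 15 mm thick, lying on the bench to one side, farther out than the mat. Origin: on the bench under its middle.
- tub: Bystander: open yellow plastic tub 90 mm across and 70 mm high, standing on the bench to one side, farther out than the mat. Origin: centre of its underside.
Things that resemble listed ones, but are neither listed nor needed, are in the scene too. Several things have the shape of the mat; the one meant has the colours described above.

How it is judged (in metres and radians):
On the way, in this order (a step that is already met when the one before it is completed fails the run):
1. the weight stands on the mat, let go, with the lid still shut (x of weight in the frame of mat between -0.041 and 0.041 m and y of weight in the frame of mat between -0.041 and 0.041 m and z of weight in the frame of mat below 0.008 m and angle between weight's own z axis and vertical below 0.1 rad and contact force between the fingers and weight below 0.1 N and value of joint lid below 0.05 rad), for 0.2 s.
2. the lid, taken by its handle, comes free of the seal (value of joint lid above 0.08 rad and contact force between the fingers and lid above 0.5 N and distance between the grasp point and lid_handle below 0.05 m), for 0.1 s.
At the end, for the whole second after the job is handed in: The lid is held by its handle in the fingers, still, 0.12 to 0.30 rad open (handle 23 to 57 mm higher than shut), with no other thing propping it; the weight stands upright and at rest, its whole foot on the mat (its centre within 41 mm of the mat's centre along each side) (value of joint lid between 0.12 and 0.3 rad and velocity of joint lid between -0.05 and 0.05 rad/s and contact force between the fingers and lid above 0.5 N and distance between the grasp point and lid_handle below 0.05 m and contact force between lid and weight below 0.1 N and contact force between lid and marker below 0.1 N and contact force between lid and tub below 0.1 N and contact force between lid and earmuffs below 0.1 N and x of weight in the frame of mat between -0.041 and 0.041 m and y of weight in the frame of mat between -0.041 and 0.041 m and z of weight in the frame of mat below 0.008 m and angle between weight's own z axis and vertical below 0.1 rad and linear speed of weight below 0.03 m/s); the arm keeps its last pose, push and grip.
It fails at once if the lid is thrown wide open (beyond 0.5 rad) (value of joint lid above 0.5 rad).
It fails at once if the lid is opened while the weight is not yet on the mat (value of joint lid above 0.08 rad and horizontal distance between weight and mat above 0.08 m).
It fails at once if the weight is dropped (falls freely by more than about 8 mm) (linear speed of weight above 0.4 m/s and contact force between the fingers and weight below 0.01 N).
It fails at once if the earmuffs, the marker or the tub are moved by more than 3 cm (distance of any of earmuffs, marker, tub from where it was at the start of the episode above 0.03 m).
It also fails if it takes over 64 s, if anything falls off the work surface, if the arm or the gripper's body presses on something with over 40 N, if the wrist force passes 120 N, or if a joint passes its speed limit or range.

## Robot

A 6-joint arm with a two-finger parallel gripper is mounted at the origin on the work surface. World frame = base frame: x ahead of the robot, y to its left, z up, the work surface at z = 0. Lengths are in mm, angles in rad, forces in N, time in s.
With the tool pointing down it reaches from about 325 to 900 mm from the base axis. Payload 6.1 kg.
Tool frame: the origin (TCP) lies between the finger pads; the fingertips stand 11 mm ahead of it and the grasp point (between the pads) lies 8 mm behind it; z points along the fingers, y is the line along which they close (so a half turn about z gives the same grasp; the last joint's range is limited). The gripper opens to 85 mm and grips with 20 to 120 N. Pads are 22 mm wide; open, the fingers measure 114 mm over their backs; the gripper's body (76 mm by 85 mm) begins 54 mm behind the grasp point. The pads swing forward as they close: fully open they stand 13 mm farther back than shut.
Start: joints at [-1.259, 0.22, 1.526, -0, 1.395, -0.126], TCP at [264.96, -566.049, 206.6] pointing down, gripper open.
Joint ranges: [-2.98, 2.98], [-0.91, 2.08], [0.09, 2.57], [-1.24, 4.39], [0.2, 2.65], [-2.68, 2.68]. Speed limits (rad/s): [2.57, 2.57, 3.01, 3.14, 3.14, 3.14].

## Interface

Orientations are given as a unit quaternion [x, y, z, w].
In Python, from bench import manip gives the robot as it stands. Calls block until the motion is done:
- manip.move_to(position, orientation): joint-space move of the TCP to a pose.
- manip.move_l(position, v=150, rotation=None, f_stop=None): straight line of the TCP; rotation=None keeps the orientation; v is the mean speed in mm/s. With f_stop (N) it stops when the force on the tool has changed by that much, and returns True; else False.
- manip.set_joints(angles): joint-space move.
- manip.grip(opening, effort=None): opening from 0.0 (shut) to 1.0 (fully open); effort is the grip in N (None keeps the last); returns when the fingers have stopped.
- manip.sleep(seconds).
- manip.ik(position, orientation): joint angles nearest the present ones, or None.
- manip.get_state(): the state.
- manip.capture(name): name is "scene" or "top" or "wrist"; returns a dict with "pixels" (420x560x3 uint8, red, green, blue), "fx", "fy", "cx", "cy" (pixels), "dist" ([k1, k2, p1, p2, k3] as OpenCV has them; the pictures are not rectified), "cam_to_world" (4x4, takes a point from camera to world coordinates). Camera axes: x right, y down, z forward; pixel columns grow to the right and rows downward; lengths in mm; the calibration is good to about 2 mm. A picture is of the moment at which its call begins. There is no depth.
A pose or a line that the arm cannot do raises manip.PlanningError and nothing moves.
- manip.finish_job(): hands the job in; it is judged then, once.
Trained networks look in the newest picture that a camera, given by its name, has taken for a name from the list of things; names that differ only in an ending like _2 or _b are one class to them, and where a whole thing is asked for, a point or a joint stands for the part that bears it (a point fixed in the world has none). Each returns a list of dicts, best first, with "conf" (0 to 1); they miss things now and then, are a little off and sometimes report something else, mostly with a low value. They report only what shows in the picture. A call takes as long as a camera call. They do not tell look-alikes from the thing itself.
- manip.look_for(camera, label): "extent" ([left, top, width, height] in pixels, round what is visible of it).
- manip.masks_of(camera, label): "region" (420x560 bool, what is visible of it) and "extent" ([left, top, width, height] in pixels, round what is visible of it).
The state is a dict: "time_s": time; "joint_positions": joint angles; "joint_velocities": joint speeds; "effort": joint torques, N m; "ee_pos": TCP position; "eef_rot": TCP orientation; "contact_force": force on the tool from outside, world axes, zero at the start; "wrist_torque": the same for the moment, N m; "grip_width": opening from 0.0 (shut) to 1.0 (fully open); "gripper_force": force on a finger pad.
Only numpy, scipy, OpenCV 4.12 (cv2) and the standard library are available. Lean on these libraries where they do the work, as an engineer would, in place of code of your own. Each camera call takes 0.05 s, during which the arm holds its last target. There are 200 camera calls.

## Working session

There is one attempt and no reset: what is moved stays moved. The work goes in short steps, each a Python script; the robot and the scene stay as the last script left them, time stands still between calls to the robot, and variables do not carry over. Pictures are saved under pics/ and viewed, at most 10 in all, crops included, and the job is handed in when it is done.

```bash
mkdir -p pics; cat > h.py <<'E'
import numpy as np, cv2
from bench import manip
def K(c): return np.array([[c['fx'],0,c['cx']],[0,c['fy'],c['cy']],[0,0,1.]])
def ray(c,uv):
    p=cv2.undistortPoints(np.array([[uv]],float),K(c),np.array(c['dist'],float))[0,0]
    T=np.array(c['cam_to_world']); d=T[:3,:3]@np.array([p[0],p[1],1.]); return T[:3,3],d/np.linalg.norm(d)
def atz(c,uv,z):
    o,d=ray(c,uv); return o+d*(z-o[2])/d[2]
def tri(obs):
    A=np.zeros((3,3));b=np.zeros(3)
    for c,uv in obs:
        o,d=ray(c,uv);P=np.eye(3)-np.outer(d,d);A+=P;b+=P@o
    x=np.linalg.solve(A,b); return x,[float(np.linalg.norm((np.eye(3)-np.outer(ray(c,uv)[1],ray(c,uv)[1]))@(x-ray(c,uv)[0]))) for c,uv in obs]
def proj(c,X):
    T=np.linalg.inv(np.array(c['cam_to_world'])); 
    return cv2.projectPoints(np.array(X,float).reshape(-1,1,3),cv2.Rodrigues(T[:3,:3])[0],T[:3,3],K(c),np.array(c['dist'],float))[0][:,0]
def shot(n,f=None):
    c=manip.capture(n)
    if f: cv2.imwrite('pics/'+f,c['pixels'][:,:,::-1])
    return c
E
python3 - <<'E'
from h import *
import pickle
np.set_printoptions(precision=1,suppress=True)
d={}
for n in ['scene','top']:
    c=shot(n,n+'0.png');d[n]=c
    print(n,np.array(c['cam_to_world'])[:3,3])
    for l in ['weight','lid_handle','mat','drybox']:
        print(l,[(np.array(r['extent']).round().tolist(),round(r['conf'],2)) for r in manip.look_for(n,l)][:5])
pickle.dump(d,open('c0.pkl','wb'))
E
```

```text
scene [ 871.8 -638.8  650.6]
weight []
lid_handle [([268.0, 182.0, 118.0, 65.0], 0.75), ([313.0, 146.0, 44.0, 42.0], 0.66)]
mat [([158.0, 296.0, 99.0, 78.0], 0.71), ([66.0, 259.0, 89.0, 66.0], 0.62)]
drybox [([272.0, 180.0, 118.0, 95.0], 0.91)]
top [ 300.8  -23.  1525.4]
weight [([250.0, 165.0, 21.0, 22.0], 0.75)]
lid_handle [([228.0, 147.0, 66.0, 76.0], 0.76)]
mat [([274.0, 241.0, 52.0, 49.0], 0.86), ([360.0, 273.0, 43.0, 48.0], 0.62)]
drybox [([228.0, 142.0, 67.0, 81.0], 0.65)]
```

View pics/scene0.png

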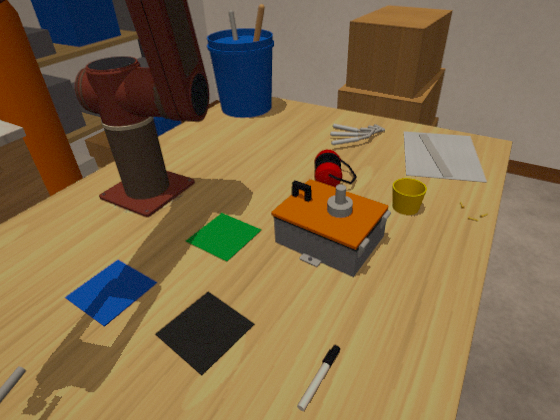

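View pics/top0.png

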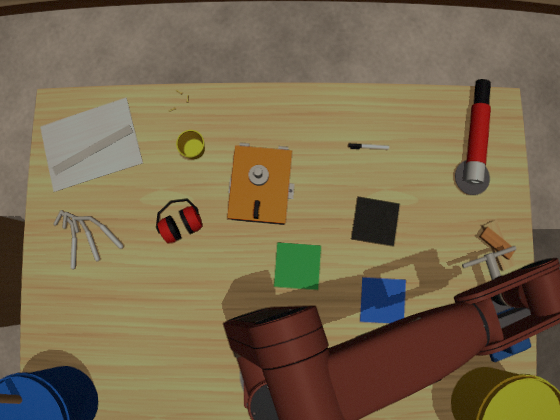

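The scene view shows the box with its orange lid at (330,215). The weight stem is at (341,190) and the black handle at (301,190). The black mat is at (206,330).
The top view shows the weight at (259,174), the handle at (257,209) and the black mat at (376,221).

Candidates:
- **Mat:** black (376,221), green (298,266) and blue (383,300). I choose black.
- **Weight:** only the grey stem on the lid at (259,174). The tool at (472,178) is a different thing.
- **Handle:** only the black bar at (257,209).

```bash
cat > m1.py <<'E'
from h import *
import pickle
np.set_printoptions(precision=1,suppress=True)
d=pickle.load(open('c0.pkl','rb'));T,S=d['top'],d['scene']
def blob(c,f,box):
    x,y,w,h=box;m=np.zeros((420,560),np.uint8);p=c['pixels'].astype(int)
    m[y:y+h,x:x+w]=f(p)[y:y+h,x:x+w];n,l,s,ce=cv2.connectedComponentsWithStats(m)
    i=1+np.argmax(s[1:,4]);return (l==i).astype(np.uint8),s[i],ce[i]
dark=lambda p:p.max(2)<60
orange=lambda p:(p[:,:,0]>120)&(p[:,:,2]<60)&(p[:,:,1]<p[:,:,0]*.6)
def rect(c,m,z):
    k=max(cv2.findContours(m,cv2.RETR_EXTERNAL,cv2.CHAIN_APPROX_NONE)[0],key=cv2.contourArea)[:,0]
    P=np.array([atz(c,q,z)[:2] for q in k],np.float32);return cv2.minAreaRect(P)
for n,c,b in [('T',T,(340,190,70,65)),('S',S,(145,285,120,90))]:
    m,s,ce=blob(c,dark,b);print('mat',n,s,ce,atz(c,ce,4),rect(c,m,4))
m,s,ce=blob(T,orange,(220,135,85,95));print('lid T',s,rect(T,m,97))
m,s,hT=blob(T,dark,(245,190,25,35));print('hT',s,hT)
m,s,hS=blob(S,dark,(285,175,30,30));print('hS',s,hS)
print('handle',tri([(T,hT),(S,hS)]))
im=[]
for c,(x,y) in [(T,(222,138)),(S,(265,150))]:
    im.append(cv2.resize(c['pixels'][y:y+90,x:x+90,::-1],(400,400),interpolation=cv2.INTER_CUBIC))
cv2.imwrite('pics/crop.png',np.hstack(im))
E
python3 m1.py
```

```text
mat T [ 351  197   48   49 1803] [375.1 220.9] [ 479.6 -315.3    4. ] ((479.84429931640625, -315.551025390625), (137.21725463867188, 137.15223693847656), 80.2763671875)
mat S [ 156  292   98   83 4094] [204.4 331.7] [ 484.9 -321.2    4. ] ((481.4837951660156, -315.4324645996094), (138.02488708496094, 138.8726348876953), 80.27935791015625)
lid T [232 218   7   1   7] ((477.88671875, 121.37075805664062), (17.958093643188477, 0.00012281909584999084), 89.9842300415039)
hT [254 201   6  18  77] [256.1 209.1]
hS [292 181  19  20 235] [301.3 189.6]
handle (array([501.6,  57.5, 121.1]), [0.5589927752849623, 0.5589927752849214])
```

View pics/crop.png

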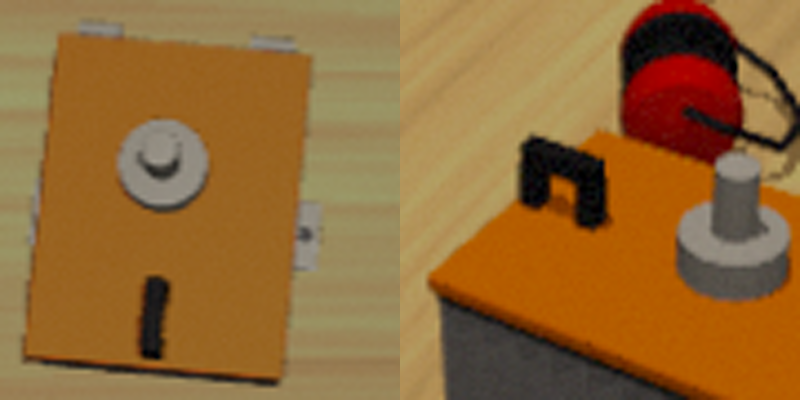

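The crop confirms both. The stem top is at crop (155,145) in the top view and (740,168) in the scene view. The handle bar centre is at (154,317) and (566,158). Now I'll measure the positions.

```bash
python3 - <<'E'
from h import *
import pickle
np.set_printoptions(precision=1,suppress=True)
d=pickle.load(open('c0.pkl','rb'));T,S=d['top'],d['scene']
t=lambda x,y:(x*90/400+222-.4,y*90/400+138-.4); s=lambda x,y:((x-400)*90/400+265-.4,y*90/400+150-.4)
print('stem',tri([(T,t(155,145)),(S,s(740,166))]))
print('bar',tri([(T,t(154,317)),(S,s(566,158))]))
L=np.array([atz(T,t(*q),97) for q in [(58,33),(312,55),(280,382),(24,360)]])
print(L, L.mean(0), [np.linalg.norm(L[i]-L[i-1]) for i in range(4)])
v=(L[0]+L[1]-L[2]-L[3]);w=L[0]+L[3]-L[1]-L[2]
print('yaw',np.degrees(np.arctan2(v[1],v[0])),np.degrees(np.arctan2(-w[0],w[1])))
f=atz(T,t(163,165),122);print('foot top T',f)
E
python3 -c "
from h import *
s=manip.get_state();print(s['eef_rot'],s['time_s'],s['grip_width'],s['contact_force'])"
```

```text
stem (array([607.7,  54.1, 163.3]), [0.8401111056117474, 0.8401111056118374])
bar (array([501.8,  57.2, 133.9]), [2.2598445714023567, 2.259844571402333])
[[702.5 125.8  97. ]
 [686.5 -48.8  97. ]
 [461.2 -26.6  97. ]
 [476.1 145.3  97. ]] [581.6  48.9  97. ] [np.float64(227.29543439576912), np.float64(175.30800735037036), np.float64(226.40244401220622), np.float64(172.53528633895823)]
yaw -5.267696728100433 -5.106609704102313
foot top T [604.1  51.4 122. ]
[ 9.76137886e-01  2.17151616e-01 -1.26935105e-05 -5.59099086e-05] 0.5 0.9985920603805161 [ 0.43989118 -0.15221961 -0.1712428 ]
```

The heights agree with the text: stem top 163 mm, bar about 131 mm, lid 227 x 174 mm. Next I'll move above the weight and refine with the wrist camera.

```bash
cat >> h.py <<'E'
def q(deg):
    a=np.radians(deg)/2; return [float(np.cos(a)),float(np.sin(a)),0.,0.]
YAW=-5.2
E
python3 - <<'E'
from h import *
import pickle
np.set_printoptions(precision=2,suppress=True)
for y in (YAW,YAW+180): print(y,manip.ik([605,53,330],q(y)))
r=YAW if manip.ik([605,53,330],q(YAW)) is not None else YAW+180
manip.move_to([605,53,330],q(r))
W=shot('wrist','w0.png');pickle.dump(W,open('w0.pkl','wb'))
print(np.array(W['cam_to_world']))
print(proj(W,[[605,53,163],[605,53,122],[501,57,131]]))
for l in ['weight','lid_handle']: print(l,[(np.array(x['extent']).round().tolist(),round(x['conf'],2)) for x in manip.look_for('wrist',l)])
print(manip.get_state()['time_s'])
E
```

```text
-5.2 [-0.04  0.13  1.4  -0.    1.61  1.62]
174.8 [-0.04  0.13  1.4  -0.    1.61 -1.52]
[[ -0.09  -0.95  -0.29 676.78]
 [ -1.     0.09   0.03  45.03]
 [ -0.     0.29  -0.96 497.55]
 [  0.     0.     0.     1.  ]]
[[275.56 187.6 ]
 [275.69 180.31]
 [280.14 263.35]]
weight [([57.0, 61.0, 87.0, 77.0], 0.59)]
lid_handle [([209.0, 101.0, 142.0, 181.0], 0.68)]
3.1917
```

View pics/w0.png

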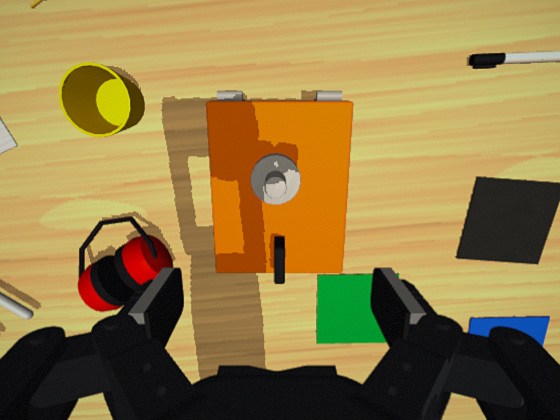

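The wrist view matches the prediction within 1–2 px: foot centre (275,179), stem top (275,187), bar (279,260). The black mat at right (510,220) is clear. I'll grasp the stem and lift.

```bash
python3 - <<'E'
from h import *
import pickle
np.set_printoptions(precision=1,suppress=True)
W=pickle.load(open('w0.pkl','rb'))
print('stem',atz(W,(275,186.5),163),'foot',atz(W,(275.3,179),122),'bar',atz(W,(279.5,260),139))
manip.grip(1.0,60)
manip.move_l([605,53,200],v=150)
print('hit',manip.move_l([605,53,141],v=80,f_stop=8))
manip.grip(0.0,60)
s=manip.get_state();print(s['ee_pos'],s['grip_width'],s['gripper_force'],s['contact_force'])
manip.move_l([605,53,156],v=40)
manip.sleep(.2)
s=manip.get_state();print(s['ee_pos'],s['grip_width'],s['gripper_force'],s['contact_force'],s['time_s'])
E
```

```text
stem [606.2  53.5 163. ] foot [606.6  53.3 122. ] bar [509.4  57.1 139. ]
hit False
[605.  53. 141.] -0.002721522155691023 0.0 [-0.9 -0.2  0.4]
[604.8  53.  155.7] 0.004925704579181046 0.0 [ 0.6 -0.1  0.5] 6.8
```

The fingers closed on nothing, so I'll look.

```bash
python3 - <<'E'
from h import *
c=shot('scene');w=shot('wrist')
a=cv2.resize(c['pixels'][120:285,220:440,::-1],(400,300));b=cv2.resize(w['pixels'][:,:,::-1],(400,300))
cv2.imwrite('pics/g1.png',np.hstack([a,b]))
E
```

```text
(no output)
```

View pics/g1.png

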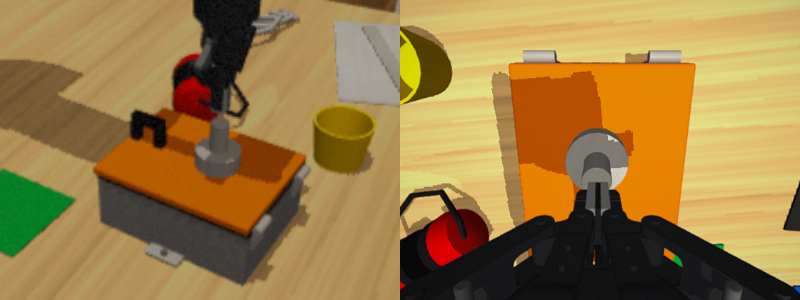

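The fingers stand just on the robot side of the stem. The weight is still upright, its foot at about wrist px (277,217). I'll measure where it is now and compare it with the TCP.

```bash
python3 - <<'E'
from h import *
np.set_printoptions(precision=1,suppress=True)
manip.grip(1.0,60); manip.move_l([605,53,230])
w=shot('wrist');t=shot('top')
m=w['pixels'];print(manip.get_state()['ee_pos'],manip.get_state()['grip_width'],manip.get_state()['time_s'])
print('pred at 605,53: stemtop,foot',proj(w,[[605,53,163],[605,53,122]]), 'TCP',proj(w,[[605,53,230],[605,53,219]]))
c=shot('scene')
a=cv2.resize(w['pixels'][:,:,::-1],(400,300));b=cv2.resize(c['pixels'][130:265,260:440,::-1],(400,300),interpolation=cv2.INTER_CUBIC)
cv2.imwrite('pics/g2.png',np.hstack([a,b]))
import pickle;pickle.dump((w,c,t),open('g2.pkl','wb'))
E
```

```text
[604.   53.  228.1] 0.9987439288623958 8.425
pred at 605,53: stemtop,foot [[276.1 214.7]
 [276.2 201.2]] TCP [[275.8 249.5]
 [275.9 242.2]]
```

View pics/g2.png

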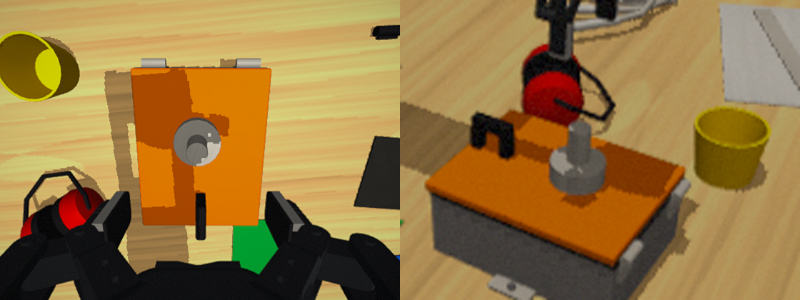

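The weight hasn't moved: foot at (276,197), predicted (276,201). But the open fingertips show at about rows 273–290, lower than predicted. I'll check where the fingers really are, using the scene and top cameras too.

```bash
python3 - <<'E'
from h import *
import pickle
np.set_printoptions(precision=1,suppress=True)
w,c,t=pickle.load(open('g2.pkl','rb'))
s=manip.get_state();print(s['ee_pos'],s['eef_rot'],s['joint_positions'])
y=np.radians(-5.2);ex=np.array([np.cos(y),np.sin(y),0]);ey=np.array([-np.sin(y),np.cos(y),0]);o=np.array([604,53,228.1+2])
P=[o+a*ex+b*ey for b in(-42,42) for a in(-11,11)]
print('wrist',proj(w,P));print('scene',proj(c,P));print('top',proj(t,P))
ims=[]
for k,img in((w,'w'),(c,'c'),(t,'t')):
    I=img and k['pixels'][:,:,::-1].copy()
    for p in proj(k,P): cv2.circle(I,tuple(int(v) for v in p.round()),1,(255,0,255),-1)
    ims.append(I)
a=cv2.resize(ims[0],(400,300));b=cv2.resize(ims[1][90:240,260:460],(400,300));d=cv2.resize(ims[2][110:260,180:380],(400,300))
cv2.imwrite('pics/g3.png',np.vstack([np.hstack([a,b]),np.hstack([d,d*0])]))
E
```

```text
[604.   53.  228.1] [ 1. -0. -0.  0.] [-0.   0.2  1.5  0.   1.4  1.6]
wrist [[349.  268.9]
 [351.6 233. ]
 [203.  268.9]
 [200.4 232.9]]
scene [[327.4 168.1]
 [336.6 171. ]
 [346.  152. ]
 [354.7 154.5]]
top [[270.5 171.7]
 [271.3 163.9]
 [240.1 169. ]
 [240.9 161.3]]
```

View pics/g3.png

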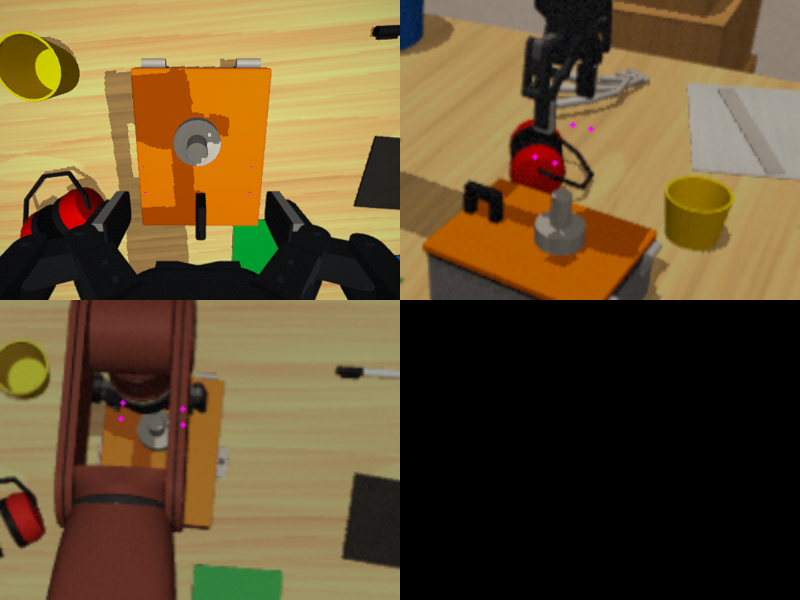

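The projected points don't match the drawn fingers. The tips are about 30–40 mm higher than the reported TCP implies, so the fingers closed above the stem. I'll measure the true tip height by gently touching free bench with the fingers closed.

```bash
python3 - <<'E'
from h import *
import pickle
np.set_printoptions(precision=1,suppress=True)
manip.move_l([605,53,280]); 
manip.move_l([520,-180,150],v=300); manip.grip(0,60)
manip.sleep(.2)
w=shot('wrist');c=shot('scene')
print('at',manip.get_state()['ee_pos'],manip.get_state()['contact_force'])
for z,v in((60,100),(-60,35)):
    try: hit=manip.move_l([520,-180,z],v=v,f_stop=4)
    except manip.PlanningError as e: print(e);break
    s=manip.get_state();print(z,hit,s['ee_pos'],s['contact_force'])
    if hit: break
manip.move_l([520,-180,150])
o=np.array([520,-180,150.])
for dz in (11,-20,-30): print(dz,proj(w,o-[0,0,dz]),proj(c,o-[0,0,dz]))
pickle.dump((w,c),open('g4.pkl','wb'))
u,v=proj(c,o)[0].astype(int);print(u,v,s['time_s'])
a=cv2.resize(w['pixels'][180:330,180:380,::-1],(400,300));b=cv2.resize(c['pixels'][max(v-75,0):v+75,u-100:u+100,::-1],(400,300))
cv2.imwrite('pics/g4.png',np.hstack([a,b]));print(max(v-75,0),u-100)
E
```

```text
at [ 520. -180.  150.] [-0.2  1.3 -0.4]
60 False [ 520.6 -180.3   60.7] [ 0.8 -0.2 -1. ]
-60 True [ 520.  -180.   -24.6] [-2.3  0.8  7.8]
11 [[275.8 242.3]] [[253.3 243.8]]
-20 [[275.6 265.3]] [[252.1 231.9]]
-30 [[275.5 274.6]] [[251.6 227.9]]
252 239 14.3583
164 152
```

View pics/g4.png

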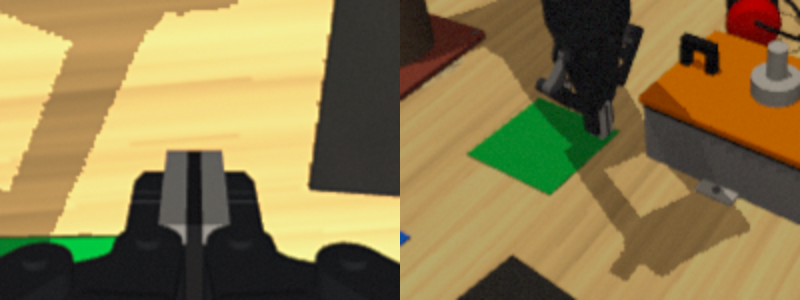

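The touch puts the tips at z=0 when the reported TCP is −24.6, so the fingertips stand about 36 mm further back than stated. Both cameras confirm this: tip at wrist (277,255) and scene (252,230), with no sideways offset. I'll correct z by −36 and grasp again.

```bash
python3 - <<'E'
from h import *
np.set_printoptions(precision=1,suppress=True)
manip.grip(1.0,70); manip.move_l([520,-180,200],v=250)
manip.move_l([606,53,180],v=250)
print('hit',manip.move_l([606,53,103],v=70,f_stop=8))
manip.grip(0.0,70)
s=manip.get_state();print(s['ee_pos'],s['grip_width'],s['gripper_force'],s['contact_force'])
if s['grip_width']>.15:
    manip.move_l([606,53,118],v=40); manip.sleep(.2)
s=manip.get_state();print(s['ee_pos'],s['grip_width'],s['gripper_force'],s['contact_force'],s['time_s'])
E
```

```text
hit False
[606.1  53.2 103.3] 0.25965284012835255 68.60050489660352 [-0.5  1.7  1.6]
[605.7  53.  117.6] 0.2611184805438177 68.78899123286828 [-0.   0.3 -6.8] 20.5333
```

Gripped: 0.26 opening is about 24 mm, and 7 N is hanging on the tool. Carrying it to the mat.

```bash
python3 - <<'E'
from h import *
np.set_printoptions(precision=1,suppress=True)
manip.move_l([606,53,190],v=120)
manip.move_l([480.5,-315.5,190],v=180)
manip.move_l([480.5,-315.5,35],v=120)
manip.sleep(.2)
print('hit',manip.move_l([480.5,-315.5,4],v=20,f_stop=4))
s=manip.get_state();print(s['ee_pos'],s['grip_width'],s['contact_force'],s['time_s'])
w=shot('wrist');cv2.imwrite('pics/p.png',w['pixels'][:,:,::-1])
E
```

```text
hit True
[ 480.4 -315.3   10.3] 0.2594464070785313 [-1.3  0.9  5.8] 26.3667
```

It touched at TCP z 10.3, where I expected 10. Releasing, checking, then going above the handle.

```bash
python3 - <<'E'
from h import *
import pickle
np.set_printoptions(precision=1,suppress=True)
manip.grip(1.0,70); manip.sleep(.3)
manip.move_l([480.5,-315.5,120],v=120)
w1=shot('wrist')
pr=proj(w1,[[480.5,-315.5,29],[480.5,-315.5,70]])
manip.move_l([480.5,-315.5,190],v=250)
manip.move_l([502,57,190],v=250); manip.sleep(.2)
w2=shot('wrist')
ph=proj(w2,[[502,57,139],[477,59.3,139],[527,54.7,139]])
print(pr,ph,manip.get_state()['time_s'])
I=[]
for w,p in((w1,pr),(w2,ph)):
    J=w['pixels'][:,:,::-1].copy()
    for u in p: cv2.circle(J,tuple(int(v) for v in u.round()),3,(255,0,255),-1)
    I.append(cv2.resize(J,(400,300)))
cv2.imwrite('pics/p2.png',np.hstack(I));pickle.dump((w1,w2),open('p2.pkl','wb'))
E
```

```text
[[277.3 205.5]
 [277.  221.1]] [[275.3 221.3]
 [275.4 253.3]
 [275.3 187.1]] 30.8083
```

View pics/p2.png

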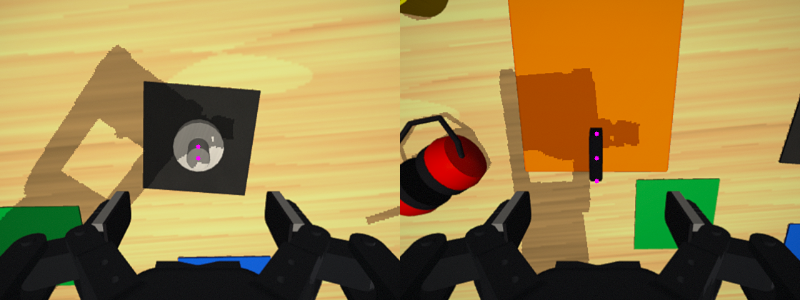

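Left: the weight stands upright near the middle of the black mat, at about (198,147). Right: the bar at (596,155) matches the predicted marks, and the earmuffs are about 115 mm to the side, clear of the fingers. Taking the handle and pulling along the hinge arc.

```bash
python3 - <<'E'
from h import *
np.set_printoptions(precision=1,suppress=True)
manip.move_l([504,57,150],v=150)
print('hit',manip.move_l([504,57,90],v=70,f_stop=8))
manip.grip(0.0,100)
s=manip.get_state();print(s['ee_pos'],s['grip_width'],s['gripper_force'],s['contact_force'])
if s['grip_width']>.08:
    p0=np.array([504,57,90.]);y=np.radians(YAW);ex=np.array([np.cos(y),np.sin(y),0])
    for th in (.03,.06,.1,.15,.2):
        dx=195*(1-np.cos(th))+46*np.sin(th);dz=195*np.sin(th)-46*(1-np.cos(th))
        manip.move_l((p0+dx*ex+[0,0,dz]).tolist(),v=25)
        s=manip.get_state();print(th,s['ee_pos'],s['grip_width'],s['gripper_force'],s['contact_force'],s['time_s'])
    manip.sleep(.4);s=manip.get_state();print(s['ee_pos'],s['contact_force'],s['time_s'])
    w=shot('wrist');c=shot('scene')
    a=cv2.resize(w['pixels'][:,:,::-1],(400,300));b=cv2.resize(c['pixels'][120:285,220:440,::-1],(400,300))
    cv2.imwrite('pics/f.png',np.hstack([a,b]))
E
```

```text
hit False
[504.2  58.6  90.5] 0.13918965385248905 97.72386005264707 [-0.3  6.5  2.8]
0.03 [505.   58.5  93.9] 0.14166417981375953 100.6347717193421 [  6.6   7.1 -10.2] 33.2833
0.06 [506.9  58.3 100.7] 0.135690945400543 101.41932463506237 [ 5.   5.4 -3.9] 33.675
0.1 [509.2  58.1 107.6] 0.13933827562374393 99.89608341129497 [ 6.2  5.4 -9. ] 34.1417
0.15 [512.6  57.7 116.8] 0.14036184680791322 99.88016096816864 [  7.1   6.4 -10.7] 34.6917
0.2 [516.   57.4 125.1] 0.13846349397569155 99.46221177990083 [  9.6   5.7 -12. ] 35.2417
[516.3  57.4 125.4] [  7.2   5.8 -13.9] 35.6417
```

View pics/f.png

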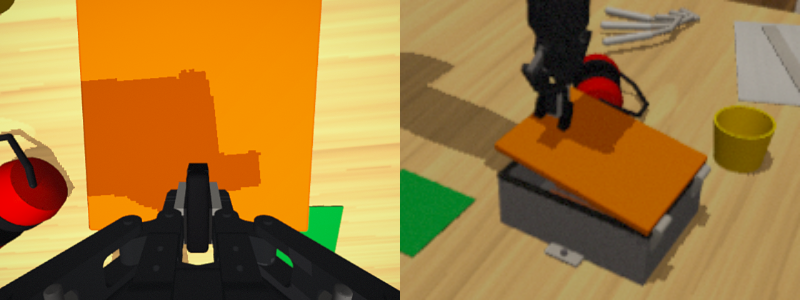

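The lid stands a little open with the handle between the pads. I'll check the angle from its −x/−y corner, at scene px (273,201), and hand in if it's in range.

```bash
python3 - <<'E'
from h import *
c=shot('scene')
y=np.radians(YAW);ex=np.array([np.cos(y),np.sin(y),0]);ey=np.array([-np.sin(y),np.cos(y),0])
h=np.array([581.6,48.9,85])+110*ex
e=[]
for th in np.arange(0,.4,.01):
    r=-223*np.cos(th)+6*np.sin(th);z=6*np.cos(th)+223*np.sin(th)
    e.append((np.linalg.norm(proj(c,h+r*ex-88*ey+[0,0,z])[0]-[273.4,201.4]),round(th,2)))
print(sorted(e)[:3]); th=min(e)[1]
s=manip.get_state();print(s['ee_pos'],s['grip_width'],max(map(abs,s['joint_velocities'])))
if .14<th<.27: print(manip.finish_job())
E
```

```text
[(np.float64(3.4513277599122323), np.float64(0.18)), (np.float64(3.467437061654454), np.float64(0.17)), (np.float64(3.57118657611734), np.float64(0.19))]
[516.29246388  57.41597043 125.42047451] 0.14616335664828828 0.001668365846290128
the job is handed in; nothing more can be done
None
```

The job is handed in: the weight stands upright on the black mat and the gripper still holds the handle with the lid about 0.18 rad open, after a first grasp that closed above the stem because the fingertips sit about 36 mm further back than stated.

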